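# Tip only the onion from a divided dish into the pot

## Robot

A 6-joint arm with a two-finger parallel gripper is mounted at the origin on a cart in front of the work surface, level with it; the furniture and walls round the work are solid. World frame = base frame: x ahead of the robot, y to its left, z up, the work surface at z = 0. Lengths are in m, angles in rad, forces in N, time in s.
With the tool pointing down it reaches from about 0.3 to 0.825 m from the base axis. Payload 5.4 kg.
Tool frame: the origin (TCP) lies at the very end of the fingers, on their centre line; the grasp point (between the pads) lies 19 mm behind it; z points along the fingers, y is the line along which they close (so a half turn about z gives the same grasp; the last joint's range is limited). The gripper opens to 92 mm and grips with 3 to 60 N. Pads are 20 mm wide; open, the fingers measure 128 mm over their backs; the gripper's body (75 mm by 189 mm) begins 69 mm behind the grasp point.
Start: joints at [0.96, 0.158, 1.597, -0, 1.386, -0.21], TCP at [0.224, 0.529, 0.215] pointing down, gripper open.
Joint ranges: [-2.91, 2.91], [-0.94, 2.29], [0.18, 2.7], [-1.29, 4.43], [0.17, 2.64], [-3, 3]. Speed limits (rad/s): [2.57, 2.57, 3.14, 3.14, 3.14, 3.14].

## Interface

Orientations are given as a rotation vector (axis times angle).
In Python, from workcell import bot gives the robot as it stands. Calls block until the motion is done:
- bot.goto(position, orientation): joint-space move of the TCP to a pose.
- bot.line_to(position, rot=None, max_speed=0.15): straight line of the TCP; rot=None keeps the orientation; max_speed is the mean speed in m/s.
- bot.set_joints(angles): joint-space move.
- bot.set_gripper(opening, newtons=None): opening from 0.0 (shut) to 1.0 (fully open); newtons is the grip in N (None keeps the last); returns when the fingers have stopped.
- bot.hold(seconds).
- bot.inverse_kinematics(position, orientation): joint angles nearest the present ones, or None.
- bot.read_camera(name): name is "side" or "top" or "wrist"; returns a dict with "pixels" (480x640x3 uint8, blue, green, red), "fx", "fy", "cx", "cy" (pixels), "R" (3x3) and "t" (3): a world point X has camera coordinates R X + t. Camera axes: x right, y down, z forward; pixel columns grow to the right and rows downward; lengths in m; the calibration is good to about 2 mm. A picture is of the moment at which its call begins. There is no depth.
A pose or a line that the arm cannot do raises bot.MotionError and nothing moves.
- bot.job_done(): hands the job in; it is judged then, once.
Readings, each from a call of its own:
- bot.current_clock(): time.
- bot.current_joints(): joint angles.
- bot.current_joint_vel(): joint speeds.
- bot.current_effort(): joint torques, N m.
- bot.current_ee_pos(): TCP position.
- bot.current_tool_rot(): TCP orientation.
- bot.current_contact_force(): force on the tool from outside, world axes, zero at the start.
- bot.current_ft_torque(): the same for the moment, N m.
- bot.current_opening(): opening from 0.0 (shut) to 1.0 (fully open).
- bot.current_grip_force(): force on a finger pad.
Only numpy, scipy, OpenCV 4.12 (cv2) and the standard library are available. Lean on these libraries where they do the work, as an engineer would, in place of code of your own. Each camera call takes 0.05 s, during which the arm holds its last target. There are 200 camera calls.

## Task

The two-section dish on the tipping stand holds the onion on one side and the garlic on the other. Turn the dish so that the onion's side faces the steel pot, tip it with the lever until the onion rolls into the pot while the garlic stays in the dish, and then let the dish come back level. Do not touch the onion or the garlic with the gripper, and leave the pot and everything else standing where it is.

Things in the scene. Friction and masses are not known exactly. Their poses are not given: they have to be found in the camera images.
- stand: Fixed tipping stand, wooden foot 200x165x12 mm, on the board that covers the hob (board top z = 0.032). Origin: on the board, straight below the axis on which the dish turns. Its y axis points the way the dish pours, to the pot; its x axis away from the robot. The tipping axis runs along stand x at stand y = 60 mm, 148 mm above the origin.
- tipper (a joint): Tipping angle of the dish about the tipping axis: 0 = level (on its stop, as at the start), 1.1 rad = end stop; grows as the lever is pushed toward the pot (3 to 6 N). A weak spring and its weight bring it softly back to 0 when the lever is let go. The onion rolls out at about 0.7 to 1.0 rad.
- dish (a joint): Turn of the dish relative to the stand, counter-clockwise from above positive, limits -2.3 to 2.3 rad, starts within 0.4 of 0; stays where left (about 1 N at a peg turns it). At 0 the divider lies along the pouring direction, the sections at stand +x (far) and -x (near). At +1.57 the section that was far faces the pot, at -1.57 the one that was near.
- dish_center (a point): Centre of the dish's inner floor, 163 mm above the stand's origin; axes turn with the dish. White round dish, outer radius 97 mm, split by a divider (6 mm thick, 45 mm high) along its y axis. Wall 35 mm high above the floor, except two mouths 100 degrees wide (lip 5 mm) centred on dish +x and -x, where a section empties when tipped downhill.
- peg_front (a point): Centre of the top of one upright steel turning peg on the dish's rim (16 mm diameter, 107 mm from the dish axis at dish +y, top 75 mm above the dish floor, 40 mm above the wall). On the pot's side at the start.
- peg_rear (a point): The same for the other turning peg, at dish -y, on the side away from the pot at the start.
- lever_knob (a point): Centre of the black grip (20 mm thick, 50 mm long along the rod) of the tipping lever, an upright 12 mm rod on the robot's side of the stand, at stand x = -145 mm. It swings about the tipping axis at radius 130 mm and starts leaning 0.5 rad away from the pot (stand y = -2 mm); pushing it 135 mm along stand +y tips the dish fully.
- onion: Red onion, 78x78x84 mm, starts upright in one section of the dish, about 50 mm from the dish axis. Origin: centre of its underside.
- onion_center (a point): Centre of the onion.
- garlic: Garlic bulb, 60x60x59 mm, in the other section. Origin: centre of its underside.
- garlic_center (a point): Centre of the garlic bulb.
- pot: Open round steel pot, 105 mm high, 240 mm across, inner radius about 115 mm, with two small loop handles, standing loose on the board beside the stand on its pouring side. Origin: centre of its underside.
- salt_shaker: Glass salt shaker with a grey cap, 44 mm wide, 90 mm high, a bystander on the board. Origin: centre of its underside.
- mustard_jar: Squat jar with a green lid, 68 mm wide, 84 mm high, a bystander on the worktop left of the board. Origin: centre of its underside.

How it is judged:
On the way, in this order (a step that is already met when the one before it is completed fails the run):
1. the dish is level and turned so that the onion's side faces the pot and the garlic's side faces away (y of onion_center in the frame of stand above 0.028 m and distance between onion_center and dish_center below 0.1 m and y of garlic_center in the frame of stand below -0.02 m and value of joint tipper below 0.1 rad), for 0.2 s.
2. the dish is tipped and the onion has gone into the pot (value of joint tipper above 0.25 rad and horizontal distance between onion_center and pot below 0.1 m and height (world z) of onion_center below 0.13 m), for 0.1 s.
At the end, for the whole second after the job is handed in: The onion lies at rest inside the upright pot, the garlic still lies in the dish, and the dish is back level (within 0.06 rad) (horizontal distance between onion_center and pot below 0.1 m and height (world z) of onion_center below 0.13 m and linear speed of onion below 0.03 m/s and distance between garlic_center and dish_center below 0.095 m and z of garlic_center in the frame of dish_center above 0.01 m and value of joint tipper below 0.06 rad and angle between pot's own z axis and vertical below 0.1 rad); the robot touches nothing.
It fails at once if the gripper touches the onion (contact force between the fingers and onion above 0.5 N).
It fails at once if the gripper touches the garlic (contact force between the fingers and garlic above 0.5 N).
It fails at once if the pot is shifted by more than 40 mm (distance of pot from where it was at the start of the episode above 0.04 m).
It fails at once if the salt shaker is shifted by more than 30 mm (distance of salt_shaker from where it was at the start of the episode above 0.03 m).
It fails at once if the mustard jar is shifted by more than 30 mm (distance of mustard_jar from where it was at the start of the episode above 0.03 m).
It also fails if it takes over 61 s, if anything falls off the work surface, if the arm or the gripper's body presses on something with over 40 N, if the wrist force passes 120 N, or if a joint passes its speed limit or range.

## Working session

There is one attempt and no reset: what is moved stays moved. The work goes in short steps, each a Python script; the robot and the scene stay as the last script left them, time stands still between calls to the robot, and variables do not carry over. Pictures are saved under pics/ and viewed, at most 10 in all, crops included, and the job is handed in when it is done.

```bash
mkdir -p pics
python3 - <<'E'
from workcell import bot
import cv2,numpy as np
for n in("top","side"):
    c=bot.read_camera(n); cv2.imwrite(f"pics/{n}0.png",c["pixels"]); np.savez(f"{n}0.npz",**c)
    print(n,c["fx"],c["cx"],c["cy"],np.round(c["R"],3).tolist(),np.round(c["t"],3))
print(bot.current_clock(),bot.current_tool_rot())
E
```

```text
top 490.1422040585469 319.49360889830234 238.30930525703963 [[0.003, -1.0, 0.005], [-0.984, -0.003, -0.18], [0.18, -0.004, -0.984]] [0.029 0.561 1.149]
side 488.49482061090447 312.79063845513764 241.2397153331518 [[0.932, -0.362, -0.008], [-0.241, -0.603, -0.76], [0.27, 0.711, -0.65]] [-0.464  0.285  1.095]
0.1 [-6.25135909e-01 -3.07810656e+00  2.43580504e-03]
```

View pics/top0.png

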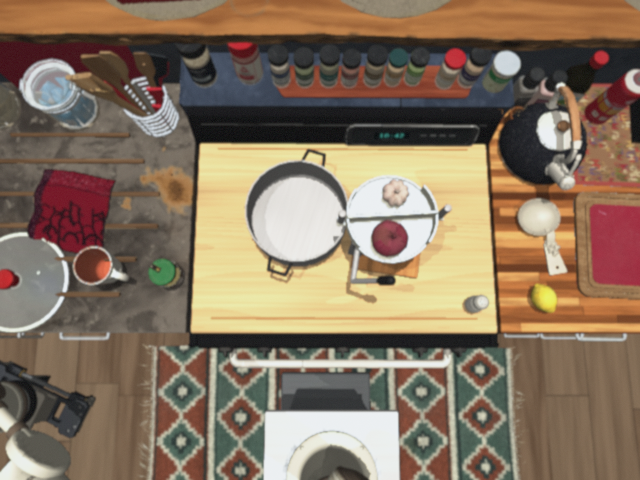

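View pics/side0.png

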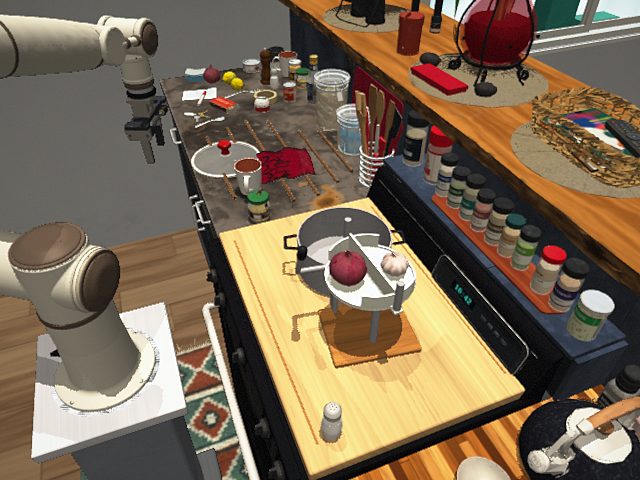

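Top view: the pot is at (297,215) and the dish at (392,220), with pegs near (341,216) and (446,209). The onion (390,238) is on the near side, the garlic (395,192) on the far side, and the lever knob is at (386,281). So the dish has to turn to about -1.57. In the side view the peg tops are near (348,220) and (399,280), and the knob is at (302,253). I'll zoom in on both views to get exact pixels.

Run:
```python
import cv2,numpy as np
a=cv2.imread("pics/top0.png")[150:310,235:495]; b=cv2.imread("pics/side0.png")[200:380,270:450]
cv2.imwrite("pics/topz.png",cv2.resize(a,None,fx=3,fy=3,interpolation=cv2.INTER_CUBIC))
cv2.imwrite("pics/sidez.png",cv2.resize(b,None,fx=3,fy=3,interpolation=cv2.INTER_CUBIC))
```

```text
(no output)
```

View pics/topz.png

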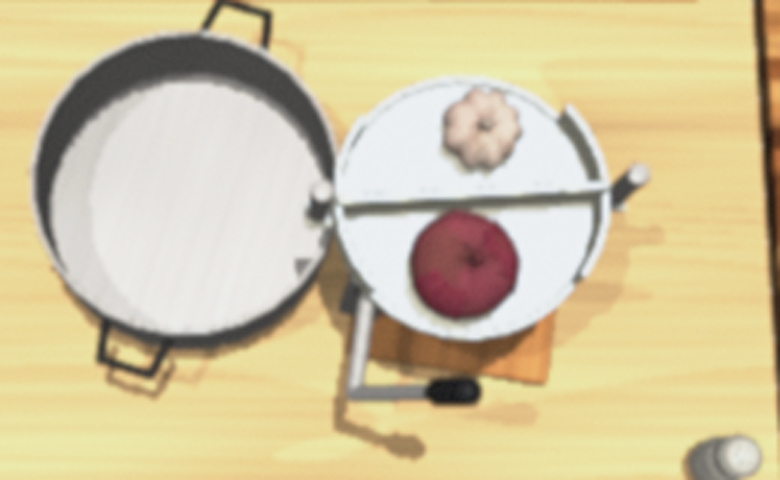

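View pics/sidez.png

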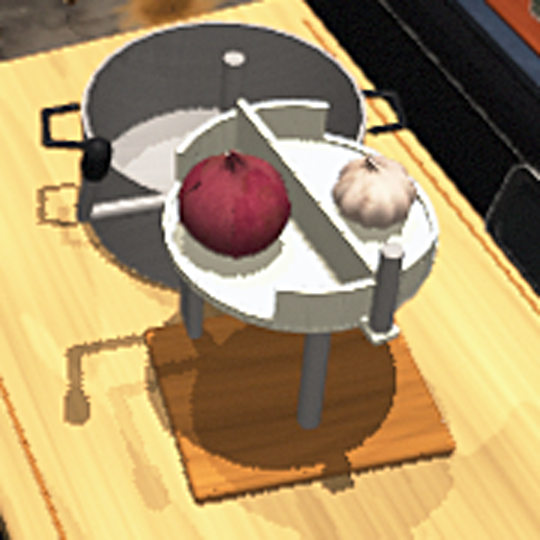

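Zoomed top view: peg tops at (321,190) and (638,176), knob centre at (457,391). Zoomed side view: peg tops at (234,59) and (393,250), knob at (96,157), foot top corners at (196,493), (455,440) and (147,333).

```bash
cat > h.py <<'E'
import numpy as np,cv2
from workcell import bot
from scipy.spatial.transform import Rotation as Ro
def ray(c,px):
    d=c["R"].T@np.array([(px[0]-c["cx"])/c["fx"],(px[1]-c["cy"])/c["fy"],1]); return -c["R"].T@c["t"],d/np.linalg.norm(d)
def plane(c,px,z):
    o,d=ray(c,px); return o+d*(z-o[2])/d[2]
def tri(l):
    A=0;b=0
    for c,p in l:
        o,d=ray(c,p);M=np.eye(3)-np.outer(d,d);A=A+M;b=b+M@o
    return np.linalg.solve(A,b)
E
python3 - <<'E'
from h import *
np.set_printoptions(precision=4,suppress=True)
T=np.load("top0.npz");S=np.load("side0.npz")
t=lambda u,v:(235+(u+.5)/3-.5,150+(v+.5)/3-.5); s=lambda u,v:(270+(u+.5)/3-.5,200+(v+.5)/3-.5)
P={}
for n,a,b,z in(("front",(321,190),(234,59),.27),("rear",(638,176),(393,250),.27),("knob",(457,391),(96,157),.294)):
    P[n]=tri([(T,t(*a)),(S,s(*b))]); print(n,P[n],plane(T,t(*a),z),plane(S,s(*b),z))
C=(P["front"]+P["rear"])/2; d=P["front"]-P["rear"]
print("centre",C,"len",np.linalg.norm(d),"dish yaw",np.arctan2(-d[0],d[1]))
k=P["knob"]-C; print("stand yaw from knob",np.arctan2(k[1],k[0])-np.arctan2(-.002,-.145),np.linalg.norm(k[:2]))
c=[plane(S,s(*p),.044) for p in((196,493),(455,440),(147,333))]
print("foot",c,np.linalg.norm(c[0]-c[1]),np.linalg.norm(c[0]-c[2]))
e=c[1]-c[0];print("foot yaw",np.arctan2(e[1],e[0]))
print("pot rim L/R",plane(T,t(34,190),.137),plane(T,t(336,190),.137)); print("onion",plane(T,t(465,265),.237),"salt",plane(T,t(738,458),.122))
E
```

```text
front [ 0.5749 -0.0133  0.2662] [ 0.5729 -0.0128  0.27  ] [ 0.574  -0.0176  0.27  ]
rear [ 0.5862 -0.2279  0.2664] [ 0.5833 -0.2262  0.27  ] [ 0.5862 -0.2309  0.27  ]
knob [ 0.4372 -0.0988  0.2872] [ 0.4359 -0.0977  0.294 ] [ 0.4354 -0.1061  0.294 ]
centre [ 0.5806 -0.1206  0.2663] len 0.2148680028809868 dish yaw 0.052544497380709876
stand yaw from knob 6.118690700874634 0.14500105014993278
foot [array([ 0.4688, -0.2058,  0.044 ]), array([ 0.6646, -0.2331,  0.044 ]), array([ 0.4921, -0.0528,  0.044 ])] 0.1977406202754934 0.15477791495076765
foot yaw -0.13855228663862199
pot rim L/R [0.6036 0.1995 0.137 ] [ 0.6045 -0.031   0.137 ]
onion [ 0.5281 -0.1132  0.237 ] salt [ 0.4029 -0.3319  0.122 ]
```

```bash
cat >> h.py <<'E'
C=np.array([.5800,-.1206]); SY=-.15
def rot(phi):
    y=np.array([np.cos(phi),np.sin(phi),0]);z=np.array([0,0,-1.]);return Ro.from_matrix(np.c_[np.cross(y,z),y,z]).as_rotvec()
def stand(x,y,z):
    c,s=np.cos(SY),np.sin(SY); return np.array([C[0]+c*x-s*y,C[1]+s*x+c*y,z])
def peg(a,z):  # peg_front at world dish yaw a
    return np.array([C[0]-.107*np.sin(a),C[1]+.107*np.cos(a),z])
E
python3 - <<'E'
from h import *
np.set_printoptions(precision=2,suppress=True)
for off in(0,np.pi):
    for a in(.0525,-.8,-1.8):print(off,a,bot.inverse_kinematics(peg(a,.248),rot(a+off)))
    for y in(-.07,.12):
        print("lever",y,bot.inverse_kinematics(stand(-.15,y,.275),rot(SY+np.pi/2+off)))
E
```

```text
0 0.0525 [-0.23  0.14  1.56 -0.    1.45 -0.29]
0 -0.8 [-0.25  0.35  1.3  -0.    1.49  0.55]
0 -1.8 [-0.38  0.46  1.15 -0.    1.52  1.42]
lever -0.07 [-0.65 -0.2   1.83  0.    1.51 -2.07]
lever 0.12 [-0.22 -0.21  1.84  0.    1.51 -1.64]
3.141592653589793 0.0525 [-0.23  0.14  1.56 -0.    1.45  2.85]
3.141592653589793 -0.8 [-0.25  0.35  1.3  -0.    1.49 -2.59]
3.141592653589793 -1.8 [-0.38  0.46  1.15  0.    1.52 -1.72]
lever -0.07 [-0.65 -0.2   1.83 -0.    1.51  1.07]
lever 0.12 [-0.22 -0.21  1.84 -0.    1.51  1.5 ]
```

Run:
```python
from h import *
p=bot.current_ee_pos(); bot.line_to([p[0],p[1],.36],max_speed=.3)
bot.set_gripper(.45)
a=.0525
bot.goto(peg(a,.36),rot(a)); bot.line_to(peg(a,.249),max_speed=.12)
print(bot.current_contact_force(),bot.current_clock())
bot.set_gripper(.32,3); print(bot.current_contact_force(),bot.current_opening())
for a in np.linspace(.0525,-1.78,13)[1:]:
    bot.line_to(peg(a,.249),rot(a),max_speed=.1); 
    f=bot.current_contact_force(); print(np.round(f,1),end=" ")
    if np.linalg.norm(f)>15: print("STOP",a);break
print(bot.current_clock())
bot.set_gripper(.5); bot.line_to(peg(a,.36),max_speed=.2)
bot.set_gripper(0)
bot.goto(stand(-.15,-.09,.37),rot(SY-np.pi/2))
print(bot.current_clock(),bot.current_ee_pos())
for n in("top","side"):
    c=bot.read_camera(n); np.savez(f"{n}1.npz",**c);cv2.imwrite(f"pics/{n}1.png",c["pixels"])
a=cv2.imread("pics/top1.png")[150:310,235:495]; b=cv2.imread("pics/side1.png")[180:380,260:450]
cv2.imwrite("pics/z1.png",np.hstack([cv2.resize(a,(780//2,240)),cv2.resize(b,(380,400))[:240]])if 0 else cv2.resize(b,(570,600)))
```

```text
[ 0.24666145 -0.9022317  -0.47738351] 4.9667
[ 0.14685762 -0.53567056  0.30642311] 0.3195860477415875
[0.2 0.5 0.3] [0.2 0.2 0.3] [-0.8  0.7 -0. ] [ 0.8 -0.1  0.1] [-0.4 -0.4  0.1] [-0.1  0.   0.8] [-0.4  0.1  0. ] [-0.3 -0.8 -0.3] [-0.2  0.4  0.2] [-0.3 -0.1  0.4] [-0.   0.  -0.3] [-0.3  0.2 -0.1] 9.15
12.1083 [ 0.41886086 -0.18731423  0.37029276]
```

View pics/z1.png

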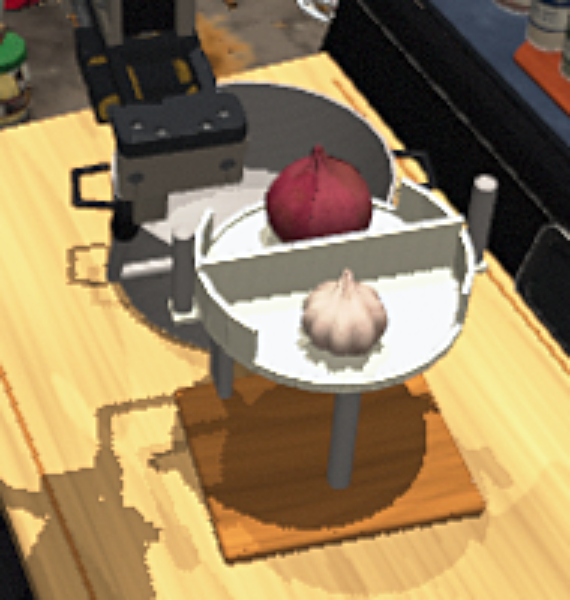

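The dish has turned to about -1.57: the onion is on the pot side at (320,195), the garlic is on the near side at (345,315), and the divider is crosswise. The pegs stand at (183,232) and (485,183). The closed gripper is waiting behind the knob at (125,215), so I'll push the lever now and watch the onion's red blob and the force.

Run:
```python
from h import *
T=np.load("top0.npz")
R=T["R"]; pc=R@np.array([.604,.084,.06])+T["t"]; print("pot px",pc[:2]/pc[2]*T["fx"]+[T["cx"],T["cy"]])
s1=np.load("side1.npz")
pf=plane(s1,(260+485/3,180+183/3),.267);pr=plane(s1,(260+183/3,180+232/3),.267);d=pf-pr
print("dish joint",np.arctan2(-d[0],d[1])-SY)
def red():
    im=bot.read_camera("top")["pixels"][150:275,240:450]; h=cv2.cvtColor(im,cv2.COLOR_BGR2HSV)
    m=(((h[...,0]>165)|(h[...,0]<4))&(h[...,1]>110)).astype(np.uint8); M=cv2.moments(m,True)
    return (round(M["m10"]/M["m00"]+240),round(M["m01"]/M["m00"]+150),int(M["m00"])) if M["m00"]>20 else None
Z=.275
bot.line_to(stand(-.15,-.09,Z),max_speed=.12); print(red(),bot.current_contact_force().round(1))
bot.line_to(stand(-.15,.03,Z),max_speed=.06); print(red(),bot.current_contact_force().round(1))
y=.03
while y<.092:
    y+=.006; bot.line_to(stand(-.15,y,Z),max_speed=.04)
    r=red(); f=bot.current_contact_force(); print(round(y,3),r,f.round(1))
    if np.linalg.norm(f)>20 or (r and r[0]<325): break
bot.hold(.5);print(red(),bot.current_clock())
for n in("top","side"): cv2.imwrite(f"pics/{n}2.png",bot.read_camera(n)["pixels"])
a=cv2.imread("pics/top2.png")[150:310,235:495]; b=cv2.imread("pics/side2.png")[180:380,260:450]
cv2.imwrite("pics/z2.png",np.hstack([cv2.resize(a,(390,240)),cv2.resize(b[:180],(380,360))[:240]]))
```

```text
pot px [297.77848766 220.2912149 ]
dish joint -1.5638374155350303
(369, 209, 844) [-0.1  0.3  0.4]
(357, 206, 727) [-0.3 -2.6  2.8]
0.036 (354, 206, 686) [ 0.6 -3.5  3.2]
0.042 (350, 206, 648) [-0.1 -2.4  2.3]
0.048 (349, 204, 579) [-1.2 -3.7  1.9]
0.054 (349, 204, 538) [ 0.3 -3.6 -1.2]
0.06 (347, 205, 449) [-0.9 -3.2 -2.1]
0.066 (322, 212, 540) [-1.8 -4.9 -3. ]
(273, 216, 638) 18.05
```

View pics/z2.png

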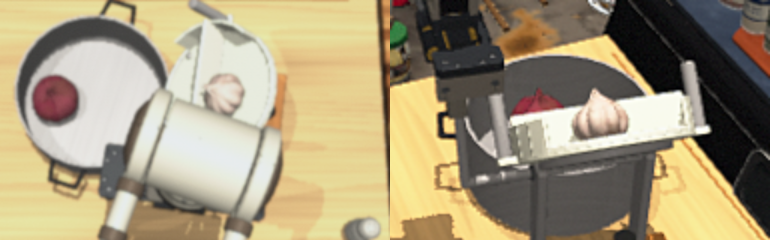

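The onion is in the pot, against its left wall at (55,98), and the garlic is still resting in the tilted dish at (225,92). Now I'll ease the lever back slowly.

Run:
```python
from h import *
Z=.275
bot.line_to(stand(-.15,-.06,Z),max_speed=.04); bot.hold(.5); print(bot.current_contact_force().round(1))
bot.line_to(stand(-.15,-.10,Z),max_speed=.08); bot.line_to(stand(-.15,-.10,.40),max_speed=.15)
bot.goto([.40,-.36,.40],bot.current_tool_rot()); bot.hold(1); print(bot.current_clock())
for n in("top","side"): cv2.imwrite(f"pics/{n}3.png",bot.read_camera(n)["pixels"])
a=cv2.imread("pics/top3.png")[150:310,235:495]; b=cv2.imread("pics/side3.png")[180:380,260:450]
cv2.imwrite("pics/z3.png",np.hstack([cv2.resize(a,(390,240)),cv2.resize(b[:180],(380,360))[:240]]))
```

```text
[-0.2  0.6  0.3]
25.2833
```

View pics/z3.png

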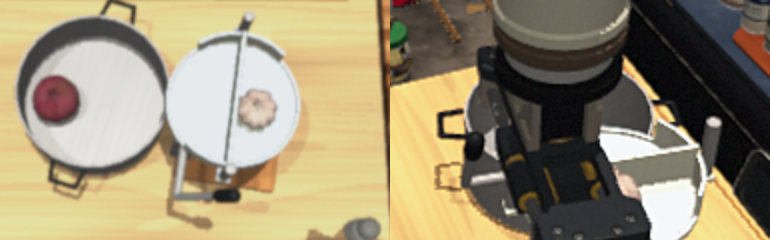

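The dish is level again, with the knob back at (228,195) as at the start. The garlic is in its section (258,108), the onion is at rest in the pot (55,100), and the arm is clear, so I'm handing in.

```bash
python3 -c "
from workcell import bot
print(bot.current_contact_force().round(1)); print(bot.job_done())"
```

```text
[ 0.1  0.4 -0.6]
the job is handed in; nothing more can be done
None
```

The job is handed in, with no verdict shown: in the last pictures the onion lies in the upright pot, the garlic is still in the level dish, and the pot and salt shaker look unmoved (mustard jar not checked).

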